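Speed check of a magnetic stirrer

TASK

Check the magnetic stirrer's speed: first turn its speed dial until the white pointer stands at the red setting clip (leave the clip where it is) and let go, then take the yellow speed probe out of its cradle and hold it upright with its sprung foot inside the blue ring on the stirrer's white plate. Press gently, so that the foot goes about halfway in and not to its stop, and finish while still holding the probe there for the reading. Do not disturb the beaker, the dropper bottle or the jar that stand near.

Things in the scene. Friction and masses are not known exactly. Their poses are not given: they have to be found in the camera images.
- stirrer: magnetic stirrer without heating, fixed: low white housing, 230 deep (x) by 150 wide (y), 56 high at the back, origin under its centre on the worktop, x to its back, z up. The front 85 slope down towards its front by 12 degrees and carry the dial, its centre 68 in front of the origin and 47 above the worktop. Behind lies the flat white round plate, 120 in diameter, centre 50 behind the origin, top face 62 above the worktop
- spot (a point): centre of the blue ring (outside 19, inside 14 in diameter, with a blue dot in the middle) printed on the stirrer's plate over the path of its magnet, at plate height, between the plate's centre and its front left edge
- knob_grip (a point): centre of the black round speed dial's gripping part, on its axis, 17.5 above the panel; its z axis is the dial's axis, square to the panel, pointing up and 12 degrees towards the stirrer's front. The gripping part is a fluted cylinder 30 in diameter, from 8 to 27.5 above the panel; below it is a skirt 40 in diameter. 58 lie between the axis and the plate's front edge
- speed_knob (a joint): angle of the dial, rad, 0 to 4.71, stays where left; grows clockwise seen from above. A white pointer line on top, flank and skirt shows it: at 0 it points 135 degrees to the left of straight up the panel (straight up the panel = from the front of the stirrer to its back), at 2.36 straight up the panel. Turns with about 0.04 N m
- set_mark (a joint): angle of the red setting clip on the thin ring round the dial, rad, counted as that of the dial: pointer and clip agree when both values are equal. Stiff; is to stay
- mark (a point): the red setting clip (10 long, 6 wide, 3.5 high), a point on it 23.5 from the dial's axis and 3.5 above the panel
- knob_pointer (a point): the point 23.5 from the dial's axis and 3.5 above the panel to which the white pointer points, 3.5 outside the skirt; turns with the dial
- cradle: grey cradle of the probe, fixed: foot plate 100 by 92 by 8, block 64 (x) by 74 (y), top 80 above the worktop; socket 27 by 37 and 30 deep in its top, with a ledge on which the probe's shoulder rests and a 26 square hole below for the nose; origin under its centre
- probe: cordless probe that reads the speed of the magnet turning under the plate, yellow with a black rubber band, 0.13 kg give or take, standing upright in the cradle, 70 of it proud. Flat-sided body 24 (x, display on the -x face) by 34 (y) by 100 high; origin at the centre of the body's underside (the shoulder), z up through the body; below the origin a black nose 25 long and the sprung foot, whose end lies 39 below the origin when free. It lifts straight up out of the cradle
- foot_end (a point): centre of the end of the probe's sprung black rubber foot (10 in diameter)
- probe_foot (a joint): how far the sprung foot is pushed into the nose, m, 0 free to 0.010 at its stop; it takes about 1 N to start, 4 N at halfway and 7 N at the stop
- beaker: small clear beaker, 62 in diameter, 71 high, loose; origin under its centre; leave alone
- dropper: amber dropper bottle, 33 in diameter, 102 high, loose; origin under its centre; leave alone
- jar_blue_band: white cream jar with a blue-violet band, 57 in diameter, 42 high, loose; origin under its centre; leave alone
Mind the look-alikes: they are no part of the job. Leave any orange look-alike of the cradle alone.

How it is judged (in metres and radians):
On the way, in this order (a step that is already met when the one before it is completed fails the run):
1. the dial's pointer stands at the red clip and the dial is let go (distance between knob_pointer and mark below 0.0035 m and contact force between the fingers and stirrer below 0.2 N), for 0.3 s.
2. the probe is held clear above its cradle (z of probe in the frame of cradle above 0.08 m and contact force between probe and cradle below 0.1 N and contact force between the fingers and probe above 2 N), for 0.1 s.
At the end, for the whole second after the job is handed in: The dial's pointer is within 8 degrees of the red clip; the probe is held in the fingers, at rest and clear of the cradle, upright within 6 degrees, its foot end within 5 mm of the centre of the blue ring, the foot pushed in between 2 and 8.5 mm (of 10), pressing on the stirrer with 1 to 10 N (distance between knob_pointer and mark below 0.0035 m and value of joint probe_foot between 0.002 and 0.0085 m and contact force between probe and stirrer between 1 and 10 N and distance between foot_end and spot below 0.005 m and angle between probe's own z axis and vertical below 0.105 rad and contact force between probe and cradle below 0.1 N and linear speed of probe below 0.02 m/s and contact force between the fingers and probe above 2 N); the arm keeps its last pose, push and grip.
It fails at once if the probe is pressed on the stirrer with more than 20 N (contact force between probe and stirrer above 20 N).
It fails at once if the red clip is shifted (distance of mark from where it was at the start of the episode above 0.004 m).
It fails at once if the beaker, the dropper bottle or the jar is disturbed (distance of any of beaker, dropper, jar_blue_band from where it was at the start of the episode above 0.03 m).
It also fails if it takes over 64 s, if anything falls off the work surface, if the arm or the gripper's body presses on something with over 40 N, if the wrist force passes 120 N, or if a joint passes its speed limit or range.

ROBOT

A 6-joint arm with a two-finger parallel gripper is mounted at the origin on a cart in front of the work surface, level with it; the furniture and walls round the work are solid. World frame = base frame: x ahead of the robot, y to its left, z up, the work surface at z = 0. Lengths are in m, angles in degrees, forces in N, time in s.
With the tool pointing down it reaches from about 0.275 to 0.725 m from the base axis. Payload 5.6 kg.
Tool frame: the origin (TCP) lies on the centre line of the jaws, within the pads' length; the fingertips stand 8 mm ahead of it and the grasp point (between the pads) lies 11 mm behind it; z points along the fingers, y is the line along which they close (so a half turn about z gives the same grasp; the last joint's range is limited). The gripper opens to 85 mm and grips with 20 to 120 N. Pads are 22 mm wide; open, the fingers measure 114 mm over their backs; the gripper's body (76 mm by 85 mm) begins 54 mm behind the grasp point. The pads swing forward as they close: fully open they stand 13 mm farther back than shut.
Start: joints at [-51.245, 14.616, 6.199, 0, -81.583, -16.306], TCP at [0.21, -0.508, 0.239] pointing down, gripper open.
Joint ranges: [-168.99, 168.99], [-69.2, 112.95], [-62.41, 85.93], [-164.36, 98.24], [-168.68, -3.75], [-174.98, 174.98]. Speed limits (degrees/s): [147.25, 147.25, 180, 180, 180, 180].

INTERFACE

Orientations are given as a 3x3 rotation matrix whose columns are the frame's x, y, z axes.
In Python, from workcell import * gives the robot as it stands.
- The arm moves only by the tool apply_moves, never from a script. Its argument "rows" is a list of rows, each an object of numbers: "rx", "ry", "rz": the turn, a rotation vector about the tool's x, y, z in units of 60 degrees (1.0 is 60 degrees); "dx", "dy", "dz": the shift along the tool's x, y, z in units of 100 mm (1.0 is 100 mm); "grip": the gripper command: -1 is shut, 1 is fully open, values between are in proportion. A call has exactly 10 rows; each row is the pose to reach, as a shift and turn from the pose commanded when the call began, along the tool's axes at that moment; what a row does not reach only later rows make up. A row lasts 1/12 s, in which the tool goes at most 41.7 mm and 7.16 degrees, less where a joint would pass 70% of its speed; a pose out of reach is approached as far as the arm can. A call with a number of a shift or a turn outside -1 to 1 is refused whole. A call with a gripper value outside its range is refused whole. The fingers move at their own pace and stop on an object; "newtons" is the grip in N (left out, the last holds). Time passes only in rows, so rows that repeat a pose let the fingers close, or fill a call up. It gives the time, the measured TCP pose, the force, the opening and the grip force at its end, in the units of the state.
- get_obs(): the state, without advancing time (a new reading comes with each control period).
- capture(name): name is "scene" or "top" or "wrist"; returns the picture (400x640x3 uint8, red, green, blue); there is no depth.
- calibration(name): a dict with "K" (3x3 intrinsics, pixels), "R" (3x3) and "t" (3): a world point X has camera coordinates R X + t; the wrist camera has in their place "tool_from_camera" (4x4, takes a point from camera to tool coordinates, whose origin is the TCP and whose axes are the flange's). Camera axes: x right, y down, z forward; pixel columns grow to the right and rows downward; lengths in m; the calibration is good to about 2 mm. A picture is of the moment at which its call begins: read the wrist's pose just before it. calibration takes no time and is no camera call.
- hand_in(): hands the job in; it is judged then, once.
Trained networks look in the newest picture that a camera, given by its name, has taken for a name from the list of things; names that differ only in an ending like _2 or _b are one class to them, and where a whole thing is asked for, a point or a joint stands for the part that bears it (a point fixed in the world has none). Each returns a list of dicts, best first, with "p" (0 to 1); they miss things now and then, are a little off and sometimes report something else, mostly with a low value. They report only what shows in the picture. A call takes as long as a camera call. They do not tell look-alikes from the thing itself.
- find_in(camera, thing): "position" ([x, y, z] in m, in world coordinates, good to about 4 mm: the middle of the surface that is visible of it).
- landmark_of(camera, thing): "position" ([x, y, z] in m, in world coordinates, good to about 4 mm: a listed point, or the origin of a listed thing).
The state is a dict: "time": time; "joint_positions": joint angles; "joint_vel": joint speeds; "effort": joint torques, N m; "ee_pos": TCP position; "ee_rot": TCP orientation; "force": force on the tool from outside, world axes, zero at the start; "ft_torque": the same for the moment, N m; "width": opening from 0.0 (shut) to 1.0 (fully open); "finger_force": force on a finger pad.
Only numpy, scipy, OpenCV 4.12 (cv2) and the standard library are available. Lean on these libraries where they do the work, as an engineer would, in place of code of your own. Each camera call takes 0.05 s, during which the arm holds its last target. There are 200 camera calls.

## Working session

There is one attempt and no reset: what is moved stays moved. The work goes in short steps, Python scripts to look and compute and a tool call to move; the robot and the scene stay as the last step left them, time stands still between calls to the robot, and variables do not carry over. Pictures are saved under pics/ and viewed, at most 10 in all, crops included, and the job is handed in when it is done.

Besides the shell and the picture viewer there is one more tool, called after "Emit:" in YAML: its name, and indented under it one key for each argument. apply_moves: Moves the arm, as the interface text tells. Shifts and turns lie within -1 to 1; 1 stands for 100 mm of shift or 60 degrees of turn. Its arguments: {"type":"object","properties":{"rows":{"type":"array"},"newtons":{"type":"number"}},"required":["rows"]}

```bash
mkdir -p pics; ls; cat > h.py <<'E'
from workcell import *
import numpy as np, cv2
def px(cam,X):
    c=calibration(cam); p=c["R"]@np.array(X)+c["t"]; q=c["K"]@p; return (q[:2]/q[2]).round().astype(int).tolist()
E
python3 - <<'E'
from h import *
o=get_obs(); print(o["time"],o["ee_pos"],o["ee_rot"],o["width"])
a=capture("scene"); b=capture("top")
cv2.imwrite("pics/a.png",cv2.cvtColor(a,4)); cv2.imwrite("pics/b.png",cv2.cvtColor(b,4))
for cam in("scene","top"):
  for t in("stirrer","spot","knob_grip","mark","knob_pointer","cradle","probe","beaker","dropper","jar_blue_band"):
    print(cam,t,[(round(d["p"],2),np.round(d["position"],3).tolist(),px(cam,d["position"])) for d in landmark_of(cam,t)[:3]])
E
```

```text
pics
0.0 [ 0.20989023 -0.50784338  0.23838304] [[-9.24258431e-01 -3.81766618e-01 -7.75423424e-04]
 [-3.81767404e-01  9.24256712e-01  1.78331106e-03]
 [ 3.58816733e-05  1.94427167e-03 -9.99998109e-01]] 1.0035122094909061
scene stirrer [(0.67, [0.588, 0.16, -0.0], [264, 226])]
scene spot [(0.58, [0.61, 0.178, 0.066], [254, 206])]
scene knob_grip [(0.46, [0.517, 0.145, 0.067], [280, 215])]
scene mark [(0.35, [0.549, 0.152, 0.054], [272, 215])]
scene knob_pointer [(0.56, [0.524, 0.169, 0.051], [272, 221])]
scene cradle [(0.74, [0.605, -0.174, -0.002], [342, 195]), (0.59, [0.425, -0.211, -0.001], [386, 212])]
scene probe [(0.55, [0.603, -0.179, 0.045], [344, 182])]
scene beaker [(0.7, [0.403, 0.0, 0.002], [341, 234])]
scene dropper [(0.72, [0.405, -0.002, 0.002], [341, 234]), (0.65, [0.454, 0.377, 0.001], [221, 272]), (0.17, [0.61, 0.181, 0.062], [253, 208])]
scene jar_blue_band []
top stirrer [(0.98, [0.59, 0.158, 0.001], [262, 170])]
top spot [(0.64, [0.611, 0.184, 0.058], [250, 158])]
top knob_grip [(0.56, [0.524, 0.144, 0.064], [264, 191])]
top mark [(0.64, [0.541, 0.154, 0.053], [260, 185])]
top knob_pointer [(0.6, [0.521, 0.169, 0.052], [255, 192])]
top cradle [(0.93, [0.424, -0.219, -0.003], [397, 230]), (0.85, [0.598, -0.18, 0.003], [382, 167])]
top probe [(0.71, [0.599, -0.176, 0.048], [384, 164])]
top beaker [(0.86, [0.409, -0.001, -0.001], [318, 235])]
top dropper [(0.73, [0.449, 0.376, -0.001], [182, 220])]
top jar_blue_band [(0.57, [0.494, -0.359, 0.0], [447, 205])]
```

```bash
python3 - <<'E'
import cv2,numpy as np
b=cv2.imread("pics/b.png"); cv2.imwrite("pics/c.png",cv2.resize(b[110:290,150:470],None,fx=2.5,fy=2.5,interpolation=2))
E
```

```text
(no output)
```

View pics/c.png

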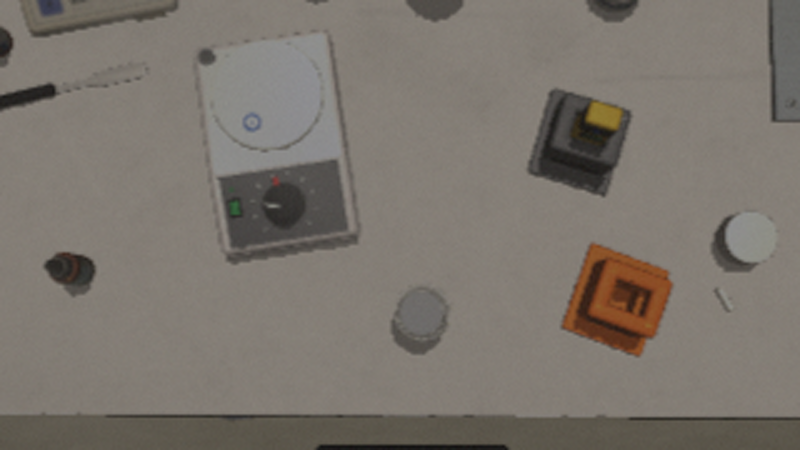

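View pics/a.png

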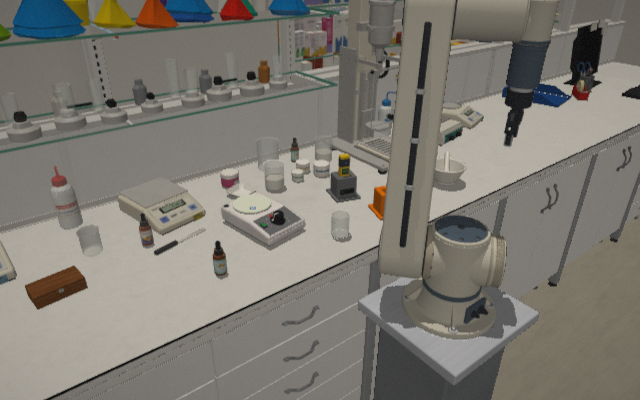

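The plan view (c.png) shows the stirrer dial at crop px (283,204) with its pointer facing left. The red clip is at (276,181) and the blue ring at (252,122).

There are two cradles: grey at (588,135) with the yellow probe in it, and an empty orange one at (625,298). The grey one with the probe fits the description, and the orange is the look-alike.

I'll set out for the dial now.

Emit:
apply_moves:
  rows:
    - {"dx": -0.3,"dy": 0.3}
    - {"dx": -0.6,"dy": 0.6}
    - {"dx": -1,"dy": 1}
    - {"dx": -1,"dy": 1}
    - {"dx": -1,"dy": 1}
    - {"dx": -1,"dy": 1}
    - {"dx": -1,"dy": 1}
    - {"dx": -1,"dy": 1}
    - {"dx": -1,"dy": 1}
    - {"dx": -1,"dy": 1}

```text
$.rows[0]: bad value
```

```bash
cat >> h.py <<'E'
from scipy.spatial.transform import Rotation as Ro
def go(p,R,frm=None):
    "print shift/turn in move units from present pose to p,R"
    o=get_obs(); R0=np.array(o["ee_rot"]); d=R0.T@(np.array(p)-o["ee_pos"])*10
    r=Ro.from_matrix(R0.T@R).as_rotvec(degrees=True)/60
    print("t",round(o["time"],2),"pos",np.round(o["ee_pos"],4),"d",d.round(3),"r",r.round(3),"j",np.round(o["joint_positions"],0))
def tool(z,ydeg):
    "tool rot with z axis z, y axis near world yaw ydeg"
    z=np.array(z)/np.linalg.norm(z); a=np.radians(ydeg); y=np.array([np.cos(a),np.sin(a),0]); y-=z*(y@z); y/=np.linalg.norm(y)
    return np.column_stack([np.cross(y,z),y,z])
YS=np.radians(8); xs=np.array([np.cos(YS),np.sin(YS),0]); ax=np.cos(np.radians(12))*np.array([0,0,1])-np.sin(np.radians(12))*xs
E
python3 - <<'E'
from h import *
print(calibration("wrist")); print(ax)
P=np.array([.523,.147,.047])
go(P+.15*ax,tool(-ax,130))
E
```

```text
{'K': array([[326.74807684,   0.        , 324.70682262],
       [  0.        , 326.74807684, 205.52314471],
       [  0.        ,   0.        ,   1.        ]]), 'tool_from_camera': array([[ 5.03516109e-04, -9.51127956e-01, -3.08796627e-01,
         8.00995058e-02],
       [ 9.99999682e-01,  2.87776607e-04,  7.44190682e-04,
         1.29588283e-03],
       [-6.18956117e-04, -3.08796904e-01,  9.51127798e-01,
        -1.34478956e-01],
       [ 0.00000000e+00,  0.00000000e+00,  0.00000000e+00,
         1.00000000e+00]])}
[-0.20588831 -0.02893571  0.9781476 ]
t 1.1 pos [ 0.21   -0.5083  0.2393] d [-5.093  4.939  0.456] r [ 0.078 -0.185 -0.282] j [-51.  15.   6.   0. -82. -16.]
```

Emit:
apply_moves:
  rows:
    - {"dx": -0.3,"dy": 0.3,"dz": 0,"rx": 0,"ry": 0,"rz": 0,"grip": 0.2}
    - {"dx": -0.6,"dy": 0.6,"dz": 0,"rx": 0,"ry": 0,"rz": 0,"grip": 0.2}
    - {"dx": -0.9,"dy": 0.9,"dz": 0,"rx": 0,"ry": 0,"rz": 0,"grip": 0.2}
    - {"dx": -1,"dy": 1,"dz": 0,"rx": 0,"ry": 0,"rz": 0,"grip": 0.2}
    - {"dx": -1,"dy": 1,"dz": 0,"rx": 0,"ry": 0,"rz": 0,"grip": 0.2}
    - {"dx": -1,"dy": 1,"dz": 0,"rx": 0,"ry": 0,"rz": 0,"grip": 0.2}
    - {"dx": -1,"dy": 1,"dz": 0,"rx": 0,"ry": 0,"rz": 0,"grip": 0.2}
    - {"dx": -1,"dy": 1,"dz": 0,"rx": 0,"ry": 0,"rz": 0,"grip": 0.2}
    - {"dx": -1,"dy": 1,"dz": 0,"rx": 0,"ry": 0,"rz": 0,"grip": 0.2}
    - {"dx": -1,"dy": 1,"dz": 0,"rx": 0,"ry": 0,"rz": 0,"grip": 0.2}

```text
time: 1.93
ee_pos: [0.264, -0.3782, 0.239]
ee_rot: [[-0.925, -0.381, -0.0], [-0.381, 0.925, 0.0], [0.0, 0.001, -1.0]]
force: [0.2, 0.6, -0.2]
width: 0.602
finger_force: 0.0
```

Emit:
apply_moves:
  rows:
    - {"dx": -0.3,"dy": 0.3,"dz": 0,"rx": 0,"ry": 0,"rz": 0,"grip": 0.2}
    - {"dx": -0.6,"dy": 0.6,"dz": 0,"rx": 0,"ry": 0,"rz": 0,"grip": 0.2}
    - {"dx": -0.9,"dy": 0.9,"dz": 0,"rx": 0,"ry": 0,"rz": 0,"grip": 0.2}
    - {"dx": -1,"dy": 1,"dz": 0,"rx": 0,"ry": 0,"rz": 0,"grip": 0.2}
    - {"dx": -1,"dy": 1,"dz": 0,"rx": 0,"ry": 0,"rz": 0,"grip": 0.2}
    - {"dx": -1,"dy": 1,"dz": 0,"rx": 0,"ry": 0,"rz": 0,"grip": 0.2}
    - {"dx": -1,"dy": 1,"dz": 0,"rx": 0,"ry": 0,"rz": 0,"grip": 0.2}
    - {"dx": -1,"dy": 1,"dz": 0,"rx": 0,"ry": 0,"rz": 0,"grip": 0.2}
    - {"dx": -1,"dy": 1,"dz": 0,"rx": 0,"ry": 0,"rz": 0,"grip": 0.2}
    - {"dx": -1,"dy": 1,"dz": 0,"rx": 0,"ry": 0,"rz": 0,"grip": 0.2}

```text
time: 2.77
ee_pos: [0.3182, -0.2477, 0.2391]
ee_rot: [[-0.925, -0.38, -0.0], [-0.38, 0.925, 0.0], [0.0, 0.0, -1.0]]
force: [-0.4, -0.5, -0.1]
width: 0.603
finger_force: 0.0
```

Emit:
apply_moves:
  rows:
    - {"dx": -0.3,"dy": 0.3,"dz": 0,"rx": 0,"ry": 0,"rz": 0,"grip": 0.2}
    - {"dx": -0.6,"dy": 0.6,"dz": 0,"rx": 0,"ry": 0,"rz": 0,"grip": 0.2}
    - {"dx": -0.9,"dy": 0.9,"dz": 0,"rx": 0,"ry": 0,"rz": 0,"grip": 0.2}
    - {"dx": -1,"dy": 1,"dz": 0,"rx": 0,"ry": 0,"rz": 0,"grip": 0.2}
    - {"dx": -1,"dy": 1,"dz": 0,"rx": 0,"ry": 0,"rz": 0,"grip": 0.2}
    - {"dx": -1,"dy": 1,"dz": 0,"rx": 0,"ry": 0,"rz": 0,"grip": 0.2}
    - {"dx": -1,"dy": 1,"dz": 0,"rx": 0,"ry": 0,"rz": 0,"grip": 0.2}
    - {"dx": -1,"dy": 1,"dz": 0,"rx": 0,"ry": 0,"rz": 0,"grip": 0.2}
    - {"dx": -1,"dy": 1,"dz": 0,"rx": 0,"ry": 0,"rz": 0,"grip": 0.2}
    - {"dx": -1,"dy": 1,"dz": 0,"rx": 0,"ry": 0,"rz": 0,"grip": 0.2}

```text
time: 3.6
ee_pos: [0.3725, -0.1172, 0.2393]
ee_rot: [[-0.925, -0.38, -0.0], [-0.38, 0.925, -0.0], [0.0, -0.0, -1.0]]
force: [-0.7, -0.2, -0.5]
width: 0.601
finger_force: 0.0
```

Emit:
apply_moves:
  rows:
    - {"dx": -0.3,"dy": 0.3,"dz": 0,"rx": 0,"ry": 0,"rz": 0,"grip": 0.2}
    - {"dx": -0.6,"dy": 0.6,"dz": 0,"rx": 0,"ry": 0,"rz": 0,"grip": 0.2}
    - {"dx": -0.9,"dy": 0.9,"dz": 0,"rx": 0,"ry": 0,"rz": 0,"grip": 0.2}
    - {"dx": -1,"dy": 1,"dz": 0,"rx": 0,"ry": 0,"rz": 0,"grip": 0.2}
    - {"dx": -1,"dy": 1,"dz": 0,"rx": 0,"ry": 0,"rz": 0,"grip": 0.2}
    - {"dx": -1,"dy": 1,"dz": 0,"rx": 0,"ry": 0,"rz": 0,"grip": 0.2}
    - {"dx": -1,"dy": 1,"dz": 0,"rx": 0,"ry": 0,"rz": 0,"grip": 0.2}
    - {"dx": -1,"dy": 1,"dz": 0,"rx": 0,"ry": 0,"rz": 0,"grip": 0.2}
    - {"dx": -1,"dy": 1,"dz": 0,"rx": 0,"ry": 0,"rz": 0,"grip": 0.2}
    - {"dx": -1,"dy": 1,"dz": 0,"rx": 0,"ry": 0,"rz": 0,"grip": 0.2}

```text
time: 4.43
ee_pos: [0.4268, 0.0134, 0.2395]
ee_rot: [[-0.925, -0.381, 0.0], [-0.381, 0.925, 0.0], [-0.0, 0.0, -1.0]]
force: [-0.1, 0.4, 1.1]
width: 0.598
finger_force: 0.0
```

Emit:
apply_moves:
  rows:
    - {"dx": -0.3,"dy": 0.3,"dz": 0.1,"rx": 0,"ry": 0,"rz": 0,"grip": 0.2}
    - {"dx": -0.6,"dy": 0.6,"dz": 0.2,"rx": 0.08,"ry": -0.18,"rz": -0.28,"grip": 0.2}
    - {"dx": -0.9,"dy": 0.9,"dz": 0.3,"rx": 0.08,"ry": -0.18,"rz": -0.28,"grip": 0.2}
    - {"dx": -1,"dy": 0.95,"dz": 0.45,"rx": 0.08,"ry": -0.18,"rz": -0.28,"grip": 0.2}
    - {"dx": -1,"dy": 0.95,"dz": 0.45,"rx": 0.08,"ry": -0.18,"rz": -0.28,"grip": 0.2}
    - {"dx": -1,"dy": 0.95,"dz": 0.45,"rx": 0.08,"ry": -0.18,"rz": -0.28,"grip": 0.2}
    - {"dx": -1,"dy": 0.95,"dz": 0.45,"rx": 0.08,"ry": -0.18,"rz": -0.28,"grip": 0.2}
    - {"dx": -1,"dy": 0.95,"dz": 0.45,"rx": 0.08,"ry": -0.18,"rz": -0.28,"grip": 0.2}
    - {"dx": -1,"dy": 0.95,"dz": 0.45,"rx": 0.08,"ry": -0.18,"rz": -0.28,"grip": 0.2}
    - {"dx": -1,"dy": 0.95,"dz": 0.45,"rx": 0.08,"ry": -0.18,"rz": -0.28,"grip": 0.2}

```text
time: 5.27
ee_pos: [0.4837, 0.1397, 0.1952]
ee_rot: [[-0.757, -0.621, 0.204], [-0.63, 0.776, 0.025], [-0.174, -0.109, -0.979]]
force: [-0.2, 0.3, -0.1]
width: 0.6
finger_force: 0.0
```

```bash
cat >> h.py <<'E'
def wcam():
    o=get_obs(); T=np.eye(4); T[:3,:3]=o["ee_rot"]; T[:3,3]=o["ee_pos"]; return T@calibration("wrist")["tool_from_camera"]
def wpx(X,M):
    q=calibration("wrist")["K"]@(np.linalg.inv(M)@np.append(X,1))[:3]; return (q[:2]/q[2]).round().astype(int).tolist()
def look(name,things):
    M=wcam(); a=capture("wrist"); cv2.imwrite(f"pics/{name}.png",cv2.cvtColor(a,4)); np.save(f"pics/{name}.npy",M)
    for t in things: print(t,[(round(d["p"],2),np.round(d["position"],4).tolist(),wpx(d["position"],M)) for d in landmark_of("wrist",t)[:3]])
E
python3 - <<'E'
from h import *
P=np.array([.523,.147,.047])
go(P+.15*ax,tool(-ax,130)); print(get_obs()["width"])
look("w1",["stirrer","spot","knob_grip","mark","knob_pointer"])
E
```

```text
t 5.27 pos [0.4837 0.1397 0.1952] d [-0.08  -0.027  0.032] r [-0.001 -0.004 -0.004] j [ 38.   3. -19.   7. -59. -92.]
0.5997227942567245
stirrer [(0.9, [0.59, 0.1614, -0.0025], [299, 227]), (0.33, [0.5207, 0.1696, 0.0532], [340, 216])]
spot [(0.89, [0.606, 0.18, 0.0619], [293, 281])]
knob_grip [(0.57, [0.5131, 0.1453, 0.0632], [323, 200])]
mark [(0.89, [0.5444, 0.1537, 0.0504], [311, 221])]
knob_pointer [(0.7, [0.5218, 0.1708, 0.0541], [340, 218])]
```

View pics/w1.png

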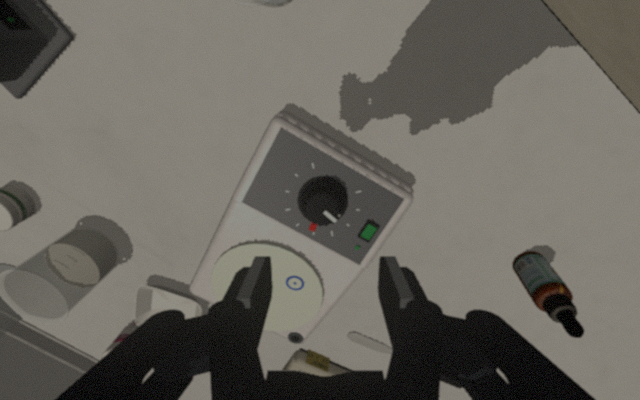

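Wrist view: the dial is at (323,199), with the pointer tick running from (325,211) to (338,221). The red clip is at (313,227) and the blue ring at (295,283). Next I'll back-project these pixels.

```bash
cat >> h.py <<'E'
def ray(uv,M,p0,n):
    d=M[:3,:3]@np.linalg.inv(calibration("wrist")["K"])@np.array([*uv,1.]); c=M[:3,3]; return c+d*((np.array(p0)-c)@n)/(d@n)
def cents(a,M0=None):
    hsv=cv2.cvtColor(a,cv2.COLOR_BGR2HSV)
    red=((hsv[...,0]<8)|(hsv[...,0]>172))&(hsv[...,1]>150)&(hsv[...,2]>90)
    blue=(hsv[...,0]>100)&(hsv[...,0]<130)&(hsv[...,1]>110)&(hsv[...,2]>70)
    out=[]
    for m in(red,blue):
        n,l,s,c=cv2.connectedComponentsWithStats(m.astype(np.uint8)); out.append([(int(s[i,4]),c[i].round(1).tolist()) for i in np.argsort(-s[1:,4])[:4]+1])
    return out
E
python3 - <<'E'
from h import *
a=cv2.imread("pics/w1.png"); M=np.load("pics/w1.npy"); print(cents(a))
P=np.array([.523,.148,.047])
c=[ray(u,M,P,ax) for u in((245,205),(362,264),(281,127),(409,200))]; print(np.round(c,4))
for i,j in((0,1),(2,3),(2,0),(3,1)): v=c[j]-c[i]; print("yaw",np.degrees(np.arctan2(v[1],v[0])).round(1))
print("panel mid",np.mean(c,0))
k=ray((323,199),M,P+.0275*ax,ax)-.0275*ax; print("knob base",k)
print("spot",ray((295,283),M,[0,0,.062],[0,0,1]),"clip",ray((313,227),M,P+.0035*ax,ax))
print("tip",[ray(u,M,P+h*ax,ax).round(4).tolist() for u,h in(((337,220),.0275),((337,220),.008))])
cv2.imwrite("pics/w1c.png",cv2.resize(a[140:310,220:430],None,fx=3.5,fy=3.5,interpolation=2))
E
```

```text
[[(39, [312.5, 226.7])], [(3, [287.7, 279.0]), (1, [302.0, 285.0])]]
[[0.5699 0.096  0.0553]
 [0.5472 0.2201 0.0542]
 [0.4941 0.0797 0.0389]
 [0.4721 0.2105 0.0381]]
yaw 100.3
yaw 99.6
yaw 12.1
yaw 7.2
panel mid [0.52080024 0.15158273 0.04664296]
knob base [0.51425739 0.14338139 0.04502316]
spot [0.60722081 0.18309321 0.062     ] clip [0.54553129 0.1575952  0.05560461]
tip [[0.5153, 0.1635, 0.074], [0.5243, 0.1692, 0.0561]]
```

View pics/w1c.png

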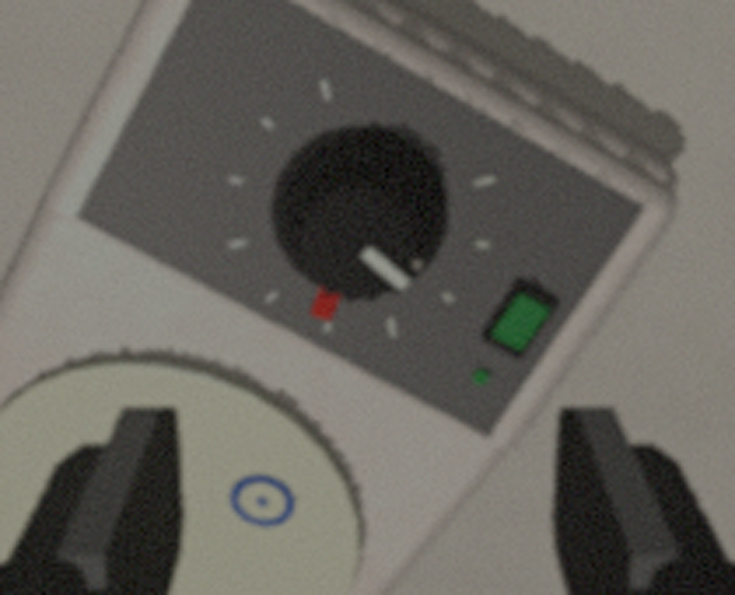

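```bash
cat >> h.py <<'E'
def frame(yaw):
    x=np.array([np.cos(yaw),np.sin(yaw),0]); n=np.cos(.20944)*np.array([0,0,1])-np.sin(.20944)*x; y=np.cross([0,0,1],x); return np.cross(y,n),y,n  # up-panel,left,normal
E
python3 - <<'E'
from h import *
from scipy.optimize import least_squares
M=np.load("pics/w1.npy"); Mi=np.linalg.inv(M); K=calibration("wrist")["K"]
def pr(X): q=K@(Mi[:3,:3]@X+Mi[:3,3]); return q[:2]/q[2]
def crop(u): return np.array(u)/3.5+[220,140]-.36
T=[crop(u) for u in((485,181),(483,244),(447,297),(391,328),(328,328),(271,297),(237,244),(236,180),(267,123),(325,90))]
def pt(v,r,th,h):
    u,l,n=frame(v[2]); a=np.radians(135)-th; return np.array([v[0],v[1],.047])+r*(np.cos(a)*u+np.sin(a)*l)+h*n
f=lambda v:np.concatenate([pr(pt(v,v[3],np.radians(30*i),0))-T[i] for i in range(10)])
s=least_squares(f,[.523,.148,.15,.028]); v=s.x; print(v,np.degrees(v[2]),np.abs(s.fun).max())
u,l,n=frame(v[2]); P=np.array([v[0],v[1],.047])
for nm,c,h in(("clip",(325,304),.0035),("topin",(365,250),.0275),("topout",(405,285),.0275),("out8",(405,285),.008),("dot8",(417,265),.008),("dot4",(417,265),.0035)):
    d=ray(crop(c),M,P+h*n,n)-P; print(nm,"r",round(np.hypot(d@u,d@l)*1e3,1),"deg",round(135-np.degrees(np.arctan2(d@l,d@u)),1))
for r,h in((20,.008),(15,.0275),(0,.0275)): print(r,h,((pr(pt(v,r/1e3,np.radians(70),h))-[220,140]+.36)*3.5).round(),)
B=P+.02*n
print("spot",ray(crop((262,501)),M,[0,0,.062],[0,0,1]))
o=np.array([v[0],v[1],0])+.068*np.array([np.cos(v[2]),np.sin(v[2]),0]); print("stirrer",o)
for yy in(120,135):go(B+.05*n,tool(-n,yy))
E
```

```text
[0.52181278 0.148788   0.15904298 0.03371982] 9.112491663594234 0.3274655054254936
clip r 26.1 deg 125.6
topin r 1.9 deg 50.4
topout r 15.1 deg 56.6
out8 r 21.0 deg 70.4
dot8 r 19.0 deg 53.1
dot4 r 20.2 deg 56.3
20 0.008 [403. 282.]
15 0.0275 [394. 294.]
0 0.0275 [358. 246.]
spot [0.60735275 0.18254836 0.062     ]
stirrer [0.58895457 0.15955738 0.        ]
t 5.57 pos [0.4832 0.14   0.1943] d [-0.088 -0.015  0.823] r [-0.005 -0.007  0.163] j [ 38.   3. -19.   7. -59. -92.]
t 5.57 pos [0.4832 0.14   0.1943] d [-0.088 -0.015  0.823] r [-0.004 -0.007 -0.084] j [ 38.   3. -19.   7. -59. -92.]
```

Emit:
apply_moves:
  rows:
    - {"dx": -0.09,"dy": -0.015,"dz": 0.25,"rx": 0,"ry": 0,"rz": 0,"grip": 0.2}
    - {"dx": -0.09,"dy": -0.015,"dz": 0.5,"rx": 0,"ry": 0,"rz": 0,"grip": 0.2}
    - {"dx": -0.09,"dy": -0.015,"dz": 0.7,"rx": 0,"ry": 0,"rz": 0,"grip": 0.2}
    - {"dx": -0.09,"dy": -0.015,"dz": 0.8,"rx": 0,"ry": 0,"rz": 0,"grip": 0.2}
    - {"dx": -0.09,"dy": -0.015,"dz": 0.8,"rx": 0,"ry": 0,"rz": 0,"grip": 0.2}
    - {"dx": -0.09,"dy": -0.015,"dz": 0.8,"rx": 0,"ry": 0,"rz": 0,"grip": 0.2}
    - {"dx": -0.09,"dy": -0.015,"dz": 0.8,"rx": 0,"ry": 0,"rz": 0,"grip": 0.2}
    - {"dx": -0.09,"dy": -0.015,"dz": 0.8,"rx": 0,"ry": 0,"rz": 0,"grip": 0.2}
    - {"dx": -0.09,"dy": -0.015,"dz": 0.8,"rx": 0,"ry": 0,"rz": 0,"grip": 0.2}
    - {"dx": -0.09,"dy": -0.015,"dz": 0.8,"rx": 0,"ry": 0,"rz": 0,"grip": 0.2}

```text
time: 6.4
ee_pos: [0.5073, 0.1468, 0.1185]
ee_rot: [[-0.756, -0.622, 0.204], [-0.631, 0.775, 0.025], [-0.174, -0.109, -0.979]]
force: [-0.8, 0.5, -0.3]
width: 0.598
finger_force: 0.0
```

Emit:
apply_moves:
  rows:
    - {"dx": 0,"dy": 0,"dz": 0.15,"rx": 0,"ry": 0,"rz": 0,"grip": 0.2}
    - {"dx": 0,"dy": 0,"dz": 0.3,"rx": 0,"ry": 0,"rz": 0,"grip": 0.2}
    - {"dx": 0,"dy": 0,"dz": 0.45,"rx": 0,"ry": 0,"rz": 0,"grip": 0.2}
    - {"dx": 0,"dy": 0,"dz": 0.52,"rx": 0,"ry": 0,"rz": 0,"grip": 0.2}
    - {"dx": 0,"dy": 0,"dz": 0.52,"rx": 0,"ry": 0,"rz": 0,"grip": 0.2}
    - {"dx": 0,"dy": 0,"dz": 0.52,"rx": 0,"ry": 0,"rz": 0,"grip": -1}
    - {"dx": 0,"dy": 0,"dz": 0.52,"rx": 0,"ry": 0,"rz": 0,"grip": -1}
    - {"dx": 0,"dy": 0,"dz": 0.52,"rx": 0,"ry": 0,"rz": 0,"grip": -1}
    - {"dx": 0,"dy": 0,"dz": 0.52,"rx": 0,"ry": 0,"rz": 0,"grip": -1}
    - {"dx": 0,"dy": 0,"dz": 0.52,"rx": 0,"ry": 0,"rz": 0,"grip": -1}
  newtons: 25

```text
time: 7.23
ee_pos: [0.5187, 0.1472, 0.0683]
ee_rot: [[-0.756, -0.622, 0.205], [-0.632, 0.775, 0.024], [-0.174, -0.111, -0.978]]
force: [4.6, -5.6, -1.3]
width: 0.333
finger_force: 25.2
```

```bash
python3 - <<'E'
from h import *
u,l,n=frame(.159); P=np.array([.5218,.1488,.047])
go(P+.02*n,tool(-n,130)); o=get_obs();print(o["width"],o["finger_force"],o["force"],o["joint_positions"])
E
```

```text
t 7.23 pos [0.5187 0.1472 0.0683] d [0.005 0.016 0.015] r [-0.006 -0.006 -0.001] j [ 36.  13. -27.   9. -40. -94.]
0.33342745831085163 25.21354507310207 [ 4.63659326 -5.6148052  -1.2670083 ] [ 36.31096307  13.30123798 -26.95033314   9.19632742 -39.72228736
 -93.55058133]
```

Emit:
apply_moves:
  rows:
    - {"dx": 0,"dy": 0.02,"dz": 0,"rx": 0,"ry": 0,"rz": 0.08,"grip": -1}
    - {"dx": 0,"dy": 0.02,"dz": 0,"rx": 0,"ry": 0,"rz": 0.16,"grip": -1}
    - {"dx": 0,"dy": 0.02,"dz": 0,"rx": 0,"ry": 0,"rz": 0.24,"grip": -1}
    - {"dx": 0,"dy": 0.02,"dz": 0,"rx": 0,"ry": 0,"rz": 0.32,"grip": -1}
    - {"dx": 0,"dy": 0.02,"dz": 0,"rx": 0,"ry": 0,"rz": 0.4,"grip": -1}
    - {"dx": 0,"dy": 0.02,"dz": 0,"rx": 0,"ry": 0,"rz": 0.48,"grip": -1}
    - {"dx": 0,"dy": 0.02,"dz": 0,"rx": 0,"ry": 0,"rz": 0.56,"grip": -1}
    - {"dx": 0,"dy": 0.02,"dz": 0,"rx": 0,"ry": 0,"rz": 0.6,"grip": -1}
    - {"dx": 0,"dy": 0.02,"dz": 0,"rx": 0,"ry": 0,"rz": 0.6,"grip": -1}
    - {"dx": 0,"dy": 0.02,"dz": 0,"rx": 0,"ry": 0,"rz": 0.6,"grip": -1}

```text
time: 8.07
ee_pos: [0.5186, 0.1472, 0.0684]
ee_rot: [[-0.977, -0.059, 0.206], [-0.056, 0.998, 0.022], [-0.207, 0.01, -0.978]]
force: [12.7, -13.7, -3.0]
width: 0.329
finger_force: 25.4
```

```bash
python3 - <<'E'
from h import *
u,l,n=frame(.159); P=np.array([.5218,.1488,.047])
go(P+.02*n,tool(-n,130)); o=get_obs();print(o["width"],o["finger_force"],o["force"],o["ft_torque"],o["joint_positions"])
E
```

```text
t 8.07 pos [0.5186 0.1472 0.0684] d [0.012 0.009 0.016] r [-0.011 -0.003 -0.601] j [  36.   13.  -27.    9.  -40. -130.]
0.3285129186246717 25.368650149157475 [ 12.7258635  -13.68692431  -2.99938448] [-4.96882054 -3.80851826 -1.1777425 ] [  36.43103613   13.27430112  -27.09671696    9.47961617  -39.65693743
 -129.88639542]
```

Emit:
apply_moves:
  rows:
    - {"dx": -0.02,"dy": -0.023,"dz": 0,"rx": 0,"ry": 0,"rz": 0.08,"grip": -1}
    - {"dx": -0.02,"dy": -0.023,"dz": 0,"rx": 0,"ry": 0,"rz": 0.16,"grip": -1}
    - {"dx": -0.02,"dy": -0.023,"dz": 0,"rx": 0,"ry": 0,"rz": 0.24,"grip": -1}
    - {"dx": -0.02,"dy": -0.023,"dz": 0,"rx": 0,"ry": 0,"rz": 0.32,"grip": -1}
    - {"dx": -0.02,"dy": -0.023,"dz": 0,"rx": 0,"ry": 0,"rz": 0.4,"grip": -1}
    - {"dx": -0.02,"dy": -0.023,"dz": 0,"rx": 0,"ry": 0,"rz": 0.48,"grip": -1}
    - {"dx": -0.02,"dy": -0.023,"dz": 0,"rx": 0,"ry": 0,"rz": 0.55,"grip": -1}
    - {"dx": -0.02,"dy": -0.023,"dz": 0,"rx": 0,"ry": 0,"rz": 0.56,"grip": -1}
    - {"dx": -0.02,"dy": -0.023,"dz": 0,"rx": 0,"ry": 0,"rz": 0.56,"grip": -1}
    - {"dx": -0.02,"dy": -0.023,"dz": 0,"rx": 0,"ry": 0,"rz": 0.56,"grip": -1}

```text
time: 8.9
ee_pos: [0.5189, 0.1467, 0.0682]
ee_rot: [[-0.848, 0.49, 0.204], [0.504, 0.863, 0.024], [-0.164, 0.123, -0.979]]
force: [-0.6, -6.3, 5.6]
width: 0.334
finger_force: 26.3
```

Emit:
apply_moves:
  rows:
    - {"dx": 0,"dy": 0,"dz": 0,"rx": 0,"ry": 0,"rz": 0,"grip": 0.2}
    - {"dx": 0,"dy": 0,"dz": 0,"rx": 0,"ry": 0,"rz": 0,"grip": 0.2}
    - {"dx": 0,"dy": 0,"dz": 0,"rx": 0,"ry": 0,"rz": 0,"grip": 0.2}
    - {"dx": 0,"dy": 0,"dz": -0.2,"rx": 0,"ry": 0,"rz": 0,"grip": 0.2}
    - {"dx": 0,"dy": 0,"dz": -0.4,"rx": 0,"ry": 0,"rz": 0,"grip": 0.2}
    - {"dx": 0,"dy": 0,"dz": -0.7,"rx": 0,"ry": 0,"rz": 0,"grip": 0.2}
    - {"dx": 0,"dy": 0,"dz": -1,"rx": 0,"ry": 0,"rz": 0,"grip": 0.2}
    - {"dx": 0,"dy": 0,"dz": -1,"rx": 0,"ry": 0,"rz": 0,"grip": 0.2}
    - {"dx": 0,"dy": 0,"dz": -1,"rx": 0,"ry": 0,"rz": 0,"grip": 0.2}
    - {"dx": 0,"dy": 0,"dz": -1,"rx": 0,"ry": 0,"rz": 0,"grip": 0.2}

```text
time: 9.73
ee_pos: [0.4979, 0.145, 0.1645]
ee_rot: [[-0.847, 0.491, 0.202], [0.506, 0.862, 0.025], [-0.162, 0.124, -0.979]]
force: [0.8, 0.4, -0.2]
width: 0.598
finger_force: 0.0
```

```bash
python3 - <<'E'
from h import *
look("w2",["spot","mark","knob_pointer","knob_grip"]); M=np.load("pics/w2.npy")
a=cv2.imread("pics/w2.png"); print(wpx([.5218,.1488,.06],M),get_obs()["ee_pos"])
x,y=wpx([.5218,.1488,.06],M); x0,y0=max(x-90,0),max(y-75,0); print(x0,y0)
cv2.imwrite("pics/w2c.png",cv2.resize(a[y0:y0+150,x0:x0+180],None,fx=4,fy=4,interpolation=2))
E
```

```text
spot [(0.95, [0.6077, 0.1809, 0.0649], [407, 267])]
mark [(0.7, [0.5442, 0.1533, 0.0527], [344, 223])]
knob_pointer [(0.61, [0.5444, 0.1572, 0.0552], [349, 223])]
knob_grip []
[327, 210] [0.49790218 0.14454136 0.1638142 ]
237 135
```

View pics/w2c.png

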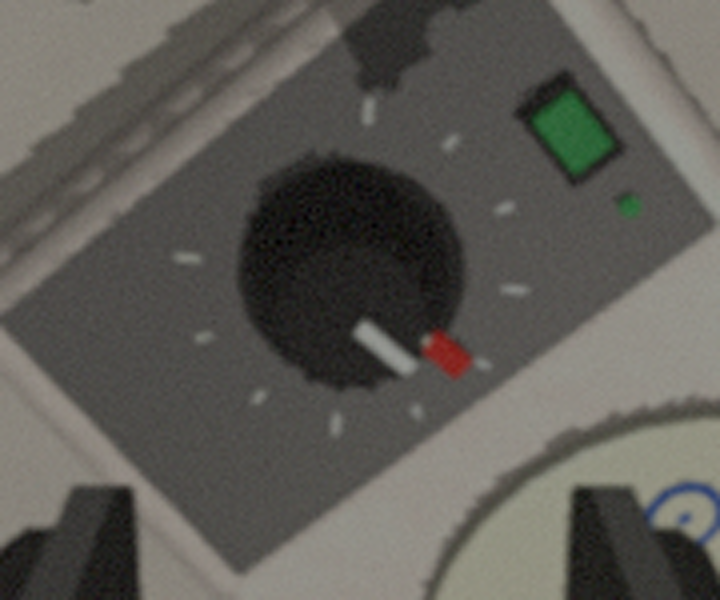

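The crop shows the pointer's skirt dot at (427,341), right at the inner end of the red clip at (447,354). I'll check the angles and plan the way to the probe.

```bash
python3 - <<'E'
from h import *
M=np.load("pics/w2.npy"); u,l,n=frame(.159); P=np.array([.5218,.1488,.047]); f=lambda c:np.array(c)/4+[237,135]-.37
for nm,c,h in(("clip",(447,354),.0035),("topout",(412,370),.0275),("topin",(360,328),.0275),("dot",(427,341),.008)):
    d=ray(f(c),M,P+h*n,n)-P; print(nm,"r",round(np.hypot(d@u,d@l)*1e3,1),"deg",round(135-np.degrees(np.arctan2(d@l,d@u)),1))
print("spot",ray(f((686,518)),M,[0,0,.062],[0,0,1]))
go([.51,-.175,.29],tool([0,0,-1],74))
go([.60,-.178,.29],tool([0,0,-1],74))
E
```

```text
clip r 25.4 deg 125.0
topout r 15.3 deg 127.7
topin r 2.6 deg 141.8
dot r 19.1 deg 123.3
spot [0.60767787 0.18279526 0.062     ]
t 9.98 pos [0.4979 0.1445 0.1638] d [-1.924 -2.542 -1.286] r [ 0.097  0.169 -0.237] j [  38.    6.  -20.    7.  -55. -162.]
t 9.98 pos [0.4979 0.1445 0.1638] d [-2.702 -2.125 -1.106] r [ 0.097  0.169 -0.237] j [  38.    6.  -20.    7.  -55. -162.]
```

Emit:
apply_moves:
  rows:
    - {"dx": -0.1,"dy": -0.1,"dz": -0.3,"rx": 0,"ry": 0,"rz": 0,"grip": 0.6}
    - {"dx": -0.3,"dy": -0.25,"dz": -0.6,"rx": 0,"ry": 0,"rz": 0,"grip": 0.6}
    - {"dx": -0.6,"dy": -0.5,"dz": -0.9,"rx": 0,"ry": 0,"rz": 0,"grip": 0.6}
    - {"dx": -0.9,"dy": -0.7,"dz": -1,"rx": 0,"ry": 0,"rz": 0,"grip": 0.6}
    - {"dx": -0.9,"dy": -0.7,"dz": -1,"rx": 0,"ry": 0,"rz": 0,"grip": 0.6}
    - {"dx": -0.9,"dy": -0.7,"dz": -1,"rx": 0,"ry": 0,"rz": 0,"grip": 0.6}
    - {"dx": -0.9,"dy": -0.7,"dz": -1,"rx": 0,"ry": 0,"rz": 0,"grip": 0.6}
    - {"dx": -0.9,"dy": -0.7,"dz": -1,"rx": 0,"ry": 0,"rz": 0,"grip": 0.6}
    - {"dx": -0.9,"dy": -0.7,"dz": -1,"rx": 0,"ry": 0,"rz": 0,"grip": 0.6}
    - {"dx": -0.9,"dy": -0.7,"dz": -1,"rx": 0,"ry": 0,"rz": 0,"grip": 0.6}

```text
time: 10.82
ee_pos: [0.5193, 0.0372, 0.2679]
ee_rot: [[-0.848, 0.491, 0.201], [0.505, 0.863, 0.024], [-0.162, 0.122, -0.979]]
force: [0.1, 0.3, -0.1]
width: 0.802
finger_force: 0.0
```

Emit:
apply_moves:
  rows:
    - {"dx": -0.3,"dy": -0.25,"dz": -0.05,"rx": 0,"ry": 0,"rz": 0,"grip": 0.6}
    - {"dx": -0.6,"dy": -0.5,"dz": -0.1,"rx": 0,"ry": 0,"rz": 0,"grip": 0.6}
    - {"dx": -0.9,"dy": -0.7,"dz": -0.1,"rx": 0,"ry": 0,"rz": 0,"grip": 0.6}
    - {"dx": -0.9,"dy": -0.7,"dz": -0.1,"rx": 0,"ry": 0,"rz": 0,"grip": 0.6}
    - {"dx": -0.9,"dy": -0.7,"dz": -0.1,"rx": 0,"ry": 0,"rz": 0,"grip": 0.6}
    - {"dx": -0.9,"dy": -0.7,"dz": -0.1,"rx": 0,"ry": 0,"rz": 0,"grip": 0.6}
    - {"dx": -0.9,"dy": -0.7,"dz": -0.1,"rx": 0,"ry": 0,"rz": 0,"grip": 0.6}
    - {"dx": -0.9,"dy": -0.7,"dz": -0.1,"rx": 0,"ry": 0,"rz": 0,"grip": 0.6}
    - {"dx": -0.9,"dy": -0.7,"dz": -0.1,"rx": 0,"ry": 0,"rz": 0,"grip": 0.6}
    - {"dx": -0.9,"dy": -0.7,"dz": -0.1,"rx": 0,"ry": 0,"rz": 0,"grip": 0.6}

```text
time: 11.65
ee_pos: [0.5593, -0.069, 0.2847]
ee_rot: [[-0.847, 0.491, 0.203], [0.505, 0.863, 0.025], [-0.163, 0.124, -0.979]]
force: [-0.2, 0.1, -0.6]
width: 0.798
finger_force: 0.0
```

Emit:
apply_moves:
  rows:
    - {"dx": -0.3,"dy": -0.25,"dz": 0,"rx": 0.03,"ry": 0.05,"rz": -0.08,"grip": 0.6}
    - {"dx": -0.6,"dy": -0.5,"dz": 0,"rx": 0.06,"ry": 0.1,"rz": -0.16,"grip": 0.6}
    - {"dx": -0.9,"dy": -0.72,"dz": 0,"rx": 0.1,"ry": 0.17,"rz": -0.24,"grip": 0.6}
    - {"dx": -0.9,"dy": -0.72,"dz": 0,"rx": 0.1,"ry": 0.17,"rz": -0.24,"grip": 0.6}
    - {"dx": -0.9,"dy": -0.72,"dz": 0,"rx": 0.1,"ry": 0.17,"rz": -0.24,"grip": 0.6}
    - {"dx": -0.9,"dy": -0.72,"dz": 0,"rx": 0.1,"ry": 0.17,"rz": -0.24,"grip": 0.6}
    - {"dx": -0.9,"dy": -0.72,"dz": 0,"rx": 0.1,"ry": 0.17,"rz": -0.24,"grip": 0.6}
    - {"dx": -0.9,"dy": -0.72,"dz": 0,"rx": 0.1,"ry": 0.17,"rz": -0.24,"grip": 0.6}
    - {"dx": -0.9,"dy": -0.72,"dz": 0,"rx": 0.1,"ry": 0.17,"rz": -0.24,"grip": 0.6}
    - {"dx": -0.9,"dy": -0.72,"dz": 0,"rx": 0.1,"ry": 0.17,"rz": -0.24,"grip": 0.6}

```text
time: 12.48
ee_pos: [0.5997, -0.1768, 0.292]
ee_rot: [[-0.962, 0.272, 0.002], [0.272, 0.962, -0.002], [-0.003, -0.001, -1.0]]
force: [-0.4, 0.5, 0.2]
width: 0.797
finger_force: 0.0
```

```bash
python3 - <<'E'
from h import *
go([.6,-.178,.29],tool([0,0,-1],74))
look("w3",["cradle","probe","foot_end"])
E
```

```text
t 12.48 pos [ 0.5997 -0.1768  0.292 ] d [-0.006 -0.011  0.02 ] r [-0.001  0.003  0.003] j [  -2.   23.   26.    0.  -93. -104.]
cradle [(0.83, [0.6002, -0.1761, -0.0013], [325, 163]), (0.68, [0.4236, -0.2126, 0.0011], [254, 27])]
probe [(0.74, [0.6001, -0.178, 0.0479], [323, 172])]
foot_end []
```

View pics/w3.png

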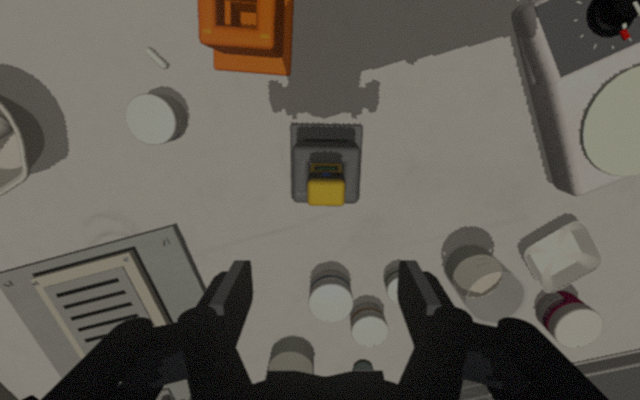

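The wrist view shows the grey cradle square to the tool at (326,163), with the yellow probe top centred near (326,192). The orange look-alike is far off at (245,30).

```bash
python3 - <<'E'
from h import *
a=cv2.imread("pics/w3.png"); M=np.load("pics/w3.npy"); h=cv2.cvtColor(a,cv2.COLOR_BGR2HSV)
m=((h[...,0]>18)&(h[...,0]<35)&(h[...,1]>120)&(h[...,2]>130)).astype(np.uint8); m[:,:290]=0;m[:,360:]=0
print(m[140:220].sum(1).tolist())
ys,xs_=np.nonzero(m[175:215,:]); print(xs_.min(),xs_.max(),ys.min()+175,ys.max()+175)
r=cv2.minAreaRect(np.column_stack([xs_,ys+175]).astype(np.float32)); print(r)
p=ray((r[0][0],r[0][1]),M,[0,0,.15],[0,0,1]); print(p)
for q in((xs_.min(),192),(xs_.max()+1,192),(326,ys.min()+175),(326,ys.max()+176)): print(ray(q,M,[0,0,.15],[0,0,1]).round(4))
go([*p[:2],.11],tool([0,0,-1],74))
E
```

```text
[0, 0, 0, 0, 0, 0, 0, 0, 0, 0, 0, 0, 0, 0, 0, 0, 0, 0, 0, 0, 0, 0, 0, 0, 0, 0, 0, 0, 0, 0, 0, 0, 0, 0, 0, 0, 0, 0, 0, 0, 0, 0, 0, 0, 15, 32, 33, 33, 33, 32, 33, 32, 31, 33, 32, 32, 32, 31, 32, 30, 31, 30, 32, 30, 2, 0, 0, 0, 0, 0, 0, 0, 0, 0, 0, 0, 0, 0, 0, 0]
310 342 184 204
((326.0, 194.0), (20.0, 32.0), 90.0)
[ 0.59885533 -0.17486127  0.15      ]
[ 0.5933 -0.1879  0.15  ]
[ 0.6011 -0.16    0.15  ]
[ 0.5901 -0.1724  0.15  ]
[ 0.6086 -0.1776  0.15  ]
t 12.68 pos [ 0.6    -0.1772  0.2907] d [0.019 0.022 1.807] r [-0.001  0.001  0.003] j [  -2.   23.   26.    0.  -93. -104.]
```

Emit:
apply_moves:
  rows:
    - {"dx": 0.01,"dy": 0.015,"dz": 0.2,"rx": 0,"ry": 0,"rz": 0,"grip": 0.6}
    - {"dx": 0.01,"dy": 0.015,"dz": 0.5,"rx": 0,"ry": 0,"rz": 0,"grip": 0.6}
    - {"dx": 0.01,"dy": 0.015,"dz": 0.8,"rx": 0,"ry": 0,"rz": 0,"grip": 0.6}
    - {"dx": 0.01,"dy": 0.015,"dz": 0.95,"rx": 0,"ry": 0,"rz": 0,"grip": 0.6}
    - {"dx": 0.01,"dy": 0.015,"dz": 1,"rx": 0,"ry": 0,"rz": 0,"grip": 0.6}
    - {"dx": 0.01,"dy": 0.015,"dz": 1,"rx": 0,"ry": 0,"rz": 0,"grip": 0.6}
    - {"dx": 0.01,"dy": 0.015,"dz": 1,"rx": 0,"ry": 0,"rz": 0,"grip": 0.6}
    - {"dx": 0.01,"dy": 0.015,"dz": 1,"rx": 0,"ry": 0,"rz": 0,"grip": 0.6}
    - {"dx": 0.01,"dy": 0.015,"dz": 1,"rx": 0,"ry": 0,"rz": 0,"grip": 0.6}
    - {"dx": 0.01,"dy": 0.015,"dz": 1,"rx": 0,"ry": 0,"rz": 0,"grip": 0.6}

```text
time: 13.52
ee_pos: [0.6003, -0.1759, 0.1915]
ee_rot: [[-0.962, 0.273, 0.002], [0.273, 0.962, -0.002], [-0.002, -0.001, -1.0]]
force: [-0.1, 0.2, -0.6]
width: 0.8
finger_force: 0.0
```

Emit:
apply_moves:
  rows:
    - {"dx": 0,"dy": 0,"dz": 0.2,"rx": 0,"ry": 0,"rz": 0,"grip": 0.6}
    - {"dx": 0,"dy": 0,"dz": 0.4,"rx": 0,"ry": 0,"rz": 0,"grip": 0.6}
    - {"dx": 0,"dy": 0,"dz": 0.6,"rx": 0,"ry": 0,"rz": 0,"grip": 0.6}
    - {"dx": 0,"dy": 0,"dz": 0.8,"rx": 0,"ry": 0,"rz": 0,"grip": 0.6}
    - {"dx": 0,"dy": 0,"dz": 0.8,"rx": 0,"ry": 0,"rz": 0,"grip": -1}
    - {"dx": 0,"dy": 0,"dz": 0.8,"rx": 0,"ry": 0,"rz": 0,"grip": -1}
    - {"dx": 0,"dy": 0,"dz": 0.8,"rx": 0,"ry": 0,"rz": 0,"grip": -1}
    - {"dx": 0,"dy": 0,"dz": 0.8,"rx": 0,"ry": 0,"rz": 0,"grip": -1}
    - {"dx": 0,"dy": 0,"dz": 0.8,"rx": 0,"ry": 0,"rz": 0,"grip": -1}
    - {"dx": 0,"dy": 0,"dz": 0.8,"rx": 0,"ry": 0,"rz": 0,"grip": -1}
  newtons: 40

```text
time: 14.35
ee_pos: [0.6007, -0.1762, 0.112]
ee_rot: [[-0.962, 0.273, 0.003], [0.273, 0.962, -0.002], [-0.003, -0.001, -1.0]]
force: [-0.2, 0.8, 4.2]
width: 0.395
finger_force: 43.0
```

```bash
python3 - <<'E'
from h import *
go([.6,-.178,.11],tool([0,0,-1],74)); o=get_obs(); print(o["width"],o["finger_force"],o["force"])
E
```

```text
t 14.35 pos [ 0.6007 -0.1762  0.112 ] d [ 0.002 -0.02   0.02 ] r [-0.001  0.003  0.003] j [  -2.   27.    5.    0.  -68. -104.]
0.3950416584261066 43.02533447742462 [-0.18831853  0.78638156  4.19200234]
```

Emit:
apply_moves:
  rows:
    - {"dx": 0,"dy": 0,"dz": -0.1,"rx": 0,"ry": 0,"rz": 0,"grip": -1}
    - {"dx": 0,"dy": 0,"dz": -0.2,"rx": 0,"ry": 0,"rz": 0,"grip": -1}
    - {"dx": 0,"dy": 0,"dz": -0.35,"rx": 0,"ry": 0,"rz": 0,"grip": -1}
    - {"dx": 0,"dy": 0,"dz": -0.5,"rx": 0,"ry": 0,"rz": 0,"grip": -1}
    - {"dx": 0,"dy": 0,"dz": -0.65,"rx": 0,"ry": 0,"rz": 0,"grip": -1}
    - {"dx": 0,"dy": 0,"dz": -0.8,"rx": 0,"ry": 0,"rz": 0,"grip": -1}
    - {"dx": 0,"dy": 0,"dz": -0.95,"rx": 0,"ry": 0,"rz": 0,"grip": -1}
    - {"dx": 0,"dy": 0,"dz": -1,"rx": 0,"ry": 0,"rz": 0,"grip": -1}
    - {"dx": 0,"dy": 0,"dz": -1,"rx": 0,"ry": 0,"rz": 0,"grip": -1}
    - {"dx": 0,"dy": 0,"dz": -1,"rx": 0,"ry": 0,"rz": 0,"grip": -1}

```text
time: 15.18
ee_pos: [0.5995, -0.1756, 0.21]
ee_rot: [[-0.962, 0.273, -0.0], [0.273, 0.962, -0.001], [0.0, -0.001, -1.0]]
force: [0.8, 0.2, -1.6]
width: 0.394
finger_force: 42.5
```

```bash
python3 - <<'E'
from h import *
o=get_obs(); print(o["width"],o["finger_force"],o["force"],o["joint_positions"])
look("w4",["probe","foot_end","cradle"])
go([.6075,.1825,.235],tool([0,0,-1],74))
E
```

```text
0.39437841731331785 42.512574791908264 [ 0.83619259  0.21042213 -1.59876616] [-1.97699265e+00  2.36903039e+01  1.49259153e+01  7.12664855e-02
 -8.12604120e+01 -1.03890391e+02]
probe []
foot_end [(0.47, [0.5987, -0.1731, 0.1071], [327, 208]), (0.26, [0.5962, -0.1744, 0.1482], [324, 226])]
cradle [(0.9, [0.4242, -0.2127, 0.0025], [234, 11]), (0.87, [0.6006, -0.1774, -0.0025], [323, 179])]
t 15.38 pos [ 0.5992 -0.1757  0.2091] d [ 0.899  3.468 -0.264] r [-0.002 -0.002  0.002] j [  -2.   24.   15.    0.  -81. -104.]
```

View pics/w4.png

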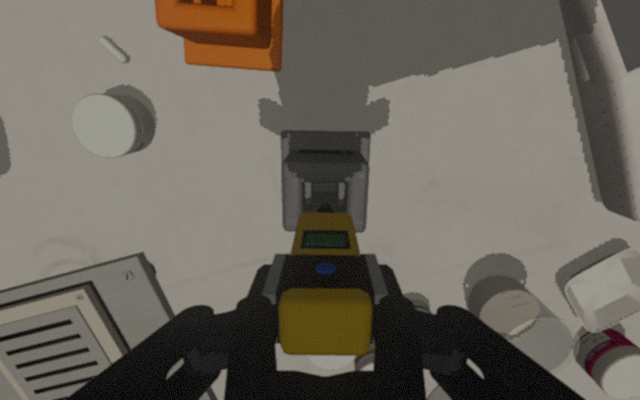

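Probe is lifted and upright, with its foot at about (326,208) and the cradle socket empty. Now I'll carry it to the ring.

Emit:
apply_moves:
  rows:
    - {"dx": 0.05,"dy": 0.2,"dz": -0.15,"rx": 0,"ry": 0,"rz": 0,"grip": -1}
    - {"dx": 0.1,"dy": 0.4,"dz": -0.26,"rx": 0,"ry": 0,"rz": 0,"grip": -1}
    - {"dx": 0.15,"dy": 0.6,"dz": -0.26,"rx": 0,"ry": 0,"rz": 0,"grip": -1}
    - {"dx": 0.2,"dy": 0.8,"dz": -0.26,"rx": 0,"ry": 0,"rz": 0,"grip": -1}
    - {"dx": 0.26,"dy": 1,"dz": -0.26,"rx": 0,"ry": 0,"rz": 0,"grip": -1}
    - {"dx": 0.26,"dy": 1,"dz": -0.26,"rx": 0,"ry": 0,"rz": 0,"grip": -1}
    - {"dx": 0.26,"dy": 1,"dz": -0.26,"rx": 0,"ry": 0,"rz": 0,"grip": -1}
    - {"dx": 0.26,"dy": 1,"dz": -0.26,"rx": 0,"ry": 0,"rz": 0,"grip": -1}
    - {"dx": 0.26,"dy": 1,"dz": -0.26,"rx": 0,"ry": 0,"rz": 0,"grip": -1}
    - {"dx": 0.26,"dy": 1,"dz": -0.26,"rx": 0,"ry": 0,"rz": 0,"grip": -1}

```text
time: 16.22
ee_pos: [0.6019, -0.0733, 0.2358]
ee_rot: [[-0.962, 0.274, -0.001], [0.274, 0.962, -0.002], [0.0, -0.002, -1.0]]
force: [1.0, -0.2, -2.7]
width: 0.393
finger_force: 42.5
```

Emit:
apply_moves:
  rows:
    - {"dx": 0.05,"dy": 0.2,"dz": 0,"rx": 0,"ry": 0,"rz": 0,"grip": -1}
    - {"dx": 0.1,"dy": 0.4,"dz": 0,"rx": 0,"ry": 0,"rz": 0,"grip": -1}
    - {"dx": 0.15,"dy": 0.6,"dz": 0,"rx": 0,"ry": 0,"rz": 0,"grip": -1}
    - {"dx": 0.2,"dy": 0.8,"dz": 0,"rx": 0,"ry": 0,"rz": 0,"grip": -1}
    - {"dx": 0.26,"dy": 1,"dz": 0,"rx": 0,"ry": 0,"rz": 0,"grip": -1}
    - {"dx": 0.26,"dy": 1,"dz": 0,"rx": 0,"ry": 0,"rz": 0,"grip": -1}
    - {"dx": 0.26,"dy": 1,"dz": 0,"rx": 0,"ry": 0,"rz": 0,"grip": -1}
    - {"dx": 0.26,"dy": 1,"dz": 0,"rx": 0,"ry": 0,"rz": 0,"grip": -1}
    - {"dx": 0.26,"dy": 1,"dz": 0,"rx": 0,"ry": 0,"rz": 0,"grip": -1}
    - {"dx": 0.26,"dy": 1,"dz": 0,"rx": 0,"ry": 0,"rz": 0,"grip": -1}

```text
time: 17.05
ee_pos: [0.6044, 0.0298, 0.2359]
ee_rot: [[-0.962, 0.274, -0.0], [0.274, 0.962, -0.002], [-0.0, -0.002, -1.0]]
force: [-0.8, -0.2, -1.2]
width: 0.391
finger_force: 42.5
```

Emit:
apply_moves:
  rows:
    - {"dx": 0.05,"dy": 0.2,"dz": 0,"rx": 0,"ry": 0,"rz": 0,"grip": -1}
    - {"dx": 0.1,"dy": 0.4,"dz": 0,"rx": 0,"ry": 0,"rz": 0,"grip": -1}
    - {"dx": 0.15,"dy": 0.6,"dz": 0,"rx": 0,"ry": 0,"rz": 0,"grip": -1}
    - {"dx": 0.2,"dy": 0.8,"dz": 0,"rx": 0,"ry": 0,"rz": 0,"grip": -1}
    - {"dx": 0.26,"dy": 1,"dz": 0,"rx": 0,"ry": 0,"rz": 0,"grip": -1}
    - {"dx": 0.26,"dy": 1,"dz": 0,"rx": 0,"ry": 0,"rz": 0,"grip": -1}
    - {"dx": 0.26,"dy": 1,"dz": 0,"rx": 0,"ry": 0,"rz": 0,"grip": -1}
    - {"dx": 0.26,"dy": 1,"dz": 0,"rx": 0,"ry": 0,"rz": 0,"grip": -1}
    - {"dx": 0.26,"dy": 1,"dz": 0,"rx": 0,"ry": 0,"rz": 0,"grip": -1}
    - {"dx": 0.26,"dy": 1,"dz": 0,"rx": 0,"ry": 0,"rz": 0,"grip": -1}

```text
time: 17.88
ee_pos: [0.6068, 0.1331, 0.2359]
ee_rot: [[-0.962, 0.274, -0.0], [0.274, 0.962, -0.002], [-0.0, -0.002, -1.0]]
force: [-0.9, -0.1, -2.1]
width: 0.395
finger_force: 42.5
```

Emit:
apply_moves:
  rows:
    - {"dx": 0.05,"dy": 0.2,"dz": 0,"rx": 0,"ry": 0,"rz": 0,"grip": -1}
    - {"dx": 0.12,"dy": 0.4,"dz": 0.2,"rx": 0,"ry": 0,"rz": 0,"grip": -1}
    - {"dx": 0.12,"dy": 0.47,"dz": 0.35,"rx": 0,"ry": 0,"rz": 0,"grip": -1}
    - {"dx": 0.12,"dy": 0.47,"dz": 0.4,"rx": 0,"ry": 0,"rz": 0,"grip": -1}
    - {"dx": 0.12,"dy": 0.47,"dz": 0.4,"rx": 0,"ry": 0,"rz": 0,"grip": -1}
    - {"dx": 0.12,"dy": 0.47,"dz": 0.4,"rx": 0,"ry": 0,"rz": 0,"grip": -1}
    - {"dx": 0.12,"dy": 0.47,"dz": 0.4,"rx": 0,"ry": 0,"rz": 0,"grip": -1}
    - {"dx": 0.12,"dy": 0.47,"dz": 0.4,"rx": 0,"ry": 0,"rz": 0,"grip": -1}
    - {"dx": 0.12,"dy": 0.47,"dz": 0.4,"rx": 0,"ry": 0,"rz": 0,"grip": -1}
    - {"dx": 0.12,"dy": 0.47,"dz": 0.4,"rx": 0,"ry": 0,"rz": 0,"grip": -1}

```text
time: 18.72
ee_pos: [0.6082, 0.1823, 0.1963]
ee_rot: [[-0.962, 0.274, 0.001], [0.274, 0.962, -0.001], [-0.001, -0.001, -1.0]]
force: [-0.1, 0.2, -1.1]
width: 0.394
finger_force: 42.5
```

```bash
python3 - <<'E'
from h import *
go([.6075,.1825,.158],tool([0,0,-1],74)); o=get_obs(); print(o["force"],o["finger_force"])
look("w5",["spot","foot_end","probe"]); M=np.load("pics/w5.npy")
print("ring exp",wpx([.6075,.1825,.062],M),"foot exp",wpx(np.array(o["ee_pos"])-[0,0,.101],M))
a=cv2.imread("pics/w5.png"); cv2.imwrite("pics/w5c.png",cv2.resize(a[130:290,220:430],None,fx=3.5,fy=3.5,interpolation=2))
E
```

```text
t 18.72 pos [0.6082 0.1823 0.1963] d [0.007 0.001 0.383] r [-0.001  0.001  0.002] j [  31.   25.   15.    0.  -80. -137.]
[-0.13765229  0.15266431 -1.06196053] 42.491381764411926
spot [(0.84, [0.6077, 0.1825, 0.0646], [324, 199])]
foot_end [(0.56, [0.6064, 0.1844, 0.0959], [326, 208]), (0.3, [0.5421, 0.1572, 0.0587], [272, 130])]
probe [(0.57, [0.6063, 0.1821, 0.1359], [323, 229])]
ring exp [324, 197] foot exp [324, 211]
```

View pics/w5c.png

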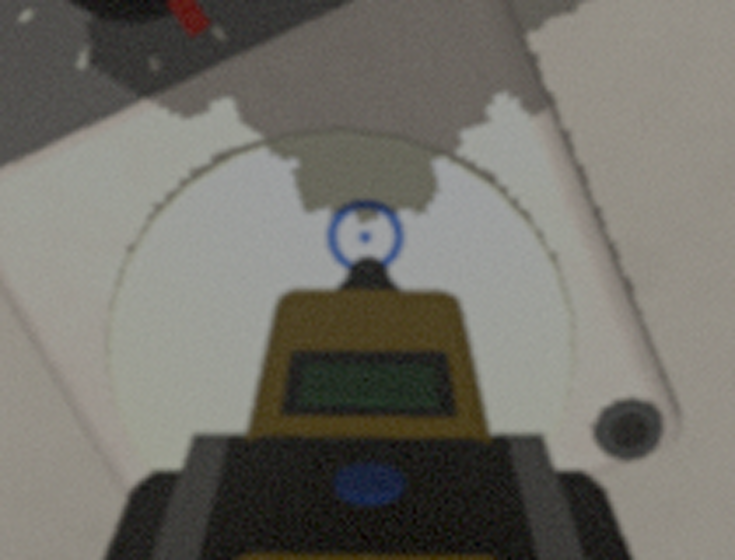

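The ring's dot is at crop (365,237) and the foot end is centred on it sideways. Its front edge at y 260 is where I predicted, so I'll descend gently.

Emit:
apply_moves:
  rows:
    - {"dx": 0.01,"dy": 0,"dz": 0.07,"rx": 0,"ry": 0,"rz": 0,"grip": -1}
    - {"dx": 0.01,"dy": 0,"dz": 0.14,"rx": 0,"ry": 0,"rz": 0,"grip": -1}
    - {"dx": 0.01,"dy": 0,"dz": 0.2,"rx": 0,"ry": 0,"rz": 0,"grip": -1}
    - {"dx": 0.01,"dy": 0,"dz": 0.25,"rx": 0,"ry": 0,"rz": 0,"grip": -1}
    - {"dx": 0.01,"dy": 0,"dz": 0.29,"rx": 0,"ry": 0,"rz": 0,"grip": -1}
    - {"dx": 0.01,"dy": 0,"dz": 0.31,"rx": 0,"ry": 0,"rz": 0,"grip": -1}
    - {"dx": 0.01,"dy": 0,"dz": 0.33,"rx": 0,"ry": 0,"rz": 0,"grip": -1}
    - {"dx": 0.01,"dy": 0,"dz": 0.34,"rx": 0,"ry": 0,"rz": 0,"grip": -1}
    - {"dx": 0.01,"dy": 0,"dz": 0.34,"rx": 0,"ry": 0,"rz": 0,"grip": -1}
    - {"dx": 0.01,"dy": 0,"dz": 0.34,"rx": 0,"ry": 0,"rz": 0,"grip": -1}

```text
time: 19.75
ee_pos: [0.6071, 0.1827, 0.1621]
ee_rot: [[-0.962, 0.273, 0.0], [0.273, 0.962, -0.002], [-0.001, -0.002, -1.0]]
force: [-0.6, -0.1, -0.1]
width: 0.393
finger_force: 42.7
```

Emit:
apply_moves:
  rows:
    - {"dx": 0,"dy": 0,"dz": 0.01,"rx": 0,"ry": 0,"rz": 0,"grip": -1}
    - {"dx": 0,"dy": 0,"dz": 0.02,"rx": 0,"ry": 0,"rz": 0,"grip": -1}
    - {"dx": 0,"dy": 0,"dz": 0.03,"rx": 0,"ry": 0,"rz": 0,"grip": -1}
    - {"dx": 0,"dy": 0,"dz": 0.03,"rx": 0,"ry": 0,"rz": 0,"grip": -1}
    - {"dx": 0,"dy": 0,"dz": 0.03,"rx": 0,"ry": 0,"rz": 0,"grip": -1}
    - {"dx": 0,"dy": 0,"dz": 0.03,"rx": 0,"ry": 0,"rz": 0,"grip": -1}
    - {"dx": 0,"dy": 0,"dz": 0.03,"rx": 0,"ry": 0,"rz": 0,"grip": -1}
    - {"dx": 0,"dy": 0,"dz": 0.03,"rx": 0,"ry": 0,"rz": 0,"grip": -1}
    - {"dx": 0,"dy": 0,"dz": 0.03,"rx": 0,"ry": 0,"rz": 0,"grip": -1}
    - {"dx": 0,"dy": 0,"dz": 0.03,"rx": 0,"ry": 0,"rz": 0,"grip": -1}

```text
time: 20.58
ee_pos: [0.6071, 0.1828, 0.1587]
ee_rot: [[-0.962, 0.273, 0.0], [0.273, 0.962, -0.002], [-0.001, -0.002, -1.0]]
force: [1.0, -0.2, 1.7]
width: 0.396
finger_force: 42.8
```

```bash
python3 - <<'E'
from h import *
F=[]
for i in range(6): capture("wrist"); F.append(get_obs()["force"])
print(np.mean(F,0),np.std(F,0)); go([.6075,.1825,.158],tool([0,0,-1],74))
look("w6",["spot","foot_end","mark","knob_pointer"])
E
```

```text
[-0.00808477 -0.49292526  2.31951345] [0.37449018 0.38606202 0.60788261]
t 20.88 pos [0.6071 0.1828 0.1586] d [-0.005 -0.001  0.006] r [-0.002  0.     0.002] j [  31.   26.   11.    0.  -75. -137.]
spot [(0.57, [0.603, 0.182, 0.062], [322, 208])]
foot_end [(0.41, [0.6099, 0.1852, 0.0629], [328, 216])]
mark [(0.94, [0.5439, 0.1537, 0.0527], [262, 140])]
knob_pointer [(0.96, [0.5438, 0.1526, 0.057], [259, 141])]
```

View pics/w6.png

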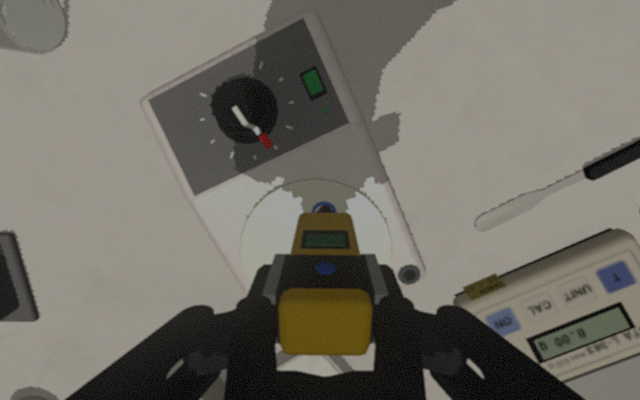

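The pointer meets the clip, and the foot sits in the ring in front of the probe at (323,208). Net push is about 3.8 N, which is about halfway in, so I'm handing in.

```bash
python3 -c "
from workcell import *
print(hand_in())"
```

```text
the job is handed in; nothing more can be done
None
```

The job is handed in at about 21 s of the 64 s allowed. By my own measurements, the dial pointer is within about 3° of the red clip, and the probe is held upright in the blue ring at about 4 N, roughly halfway in. No pass/fail verdict came back.

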